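# Move bronze mirrors from the drying rack to the carrier and set it up for the photograph

### The arm

A 6-joint arm with a two-finger parallel gripper is mounted at the origin on the work surface. World frame = base frame: x ahead of the robot, y to its left, z up, the work surface at z = 0. Lengths are in m, angles in degrees, forces in N, time in s.
With the tool pointing down it reaches from about 0.325 to 0.85 m from the base axis. Payload 15.5 kg.
Tool frame: the origin (TCP) lies between the finger pads; the fingertips stand 19 mm ahead of it and the grasp point (between the pads) is the TCP (ctrl.tip_reach is the distance from the TCP to the fingertips, in m); z points along the fingers, y is the line along which they close (so a half turn about z gives the same grasp; the last joint's range is limited). The gripper opens to 91 mm and grips with 3 to 60 N. Pads are 32 mm wide; open, the fingers measure 118 mm over their backs; the gripper's body (76 mm by 178 mm) begins 60 mm behind the grasp point.
Start: joints at [61.335, 28.281, 77.091, -0, 74.628, -5.472], TCP at [0.246, 0.574, 0.233] pointing down, gripper open.
Joint ranges: [-166.48, 166.48], [-47.26, 123.95], [12.59, 153.08], [-70.14, 250.14], [6.76, 159.57], [-176.63, 176.63]. Speed limits (degrees/s): [108.29, 108.29, 147.25, 172.46, 172.46, 172.46].

### API

Orientations are given as a 3x3 rotation matrix whose columns are the frame's x, y, z axes.
In Python, from bench import ctrl gives the robot as it stands. Calls block until the motion is done:
- ctrl.goto(position, orientation): joint-space move of the TCP to a pose.
- ctrl.move_l(position, vel=0.15, ori=None, contact_N=None): straight line of the TCP; ori=None keeps the orientation; vel is the mean speed in m/s. With contact_N (N) it stops when the force on the tool has changed by that much, and returns True; else False.
- ctrl.movej(angles): joint-space move.
- ctrl.command_gripper(opening): opening from 0.0 (shut) to 1.0 (fully open); the grip force is fixed at half the most; returns when the fingers have stopped.
- ctrl.sleep(seconds).
- ctrl.ik(position, orientation): joint angles nearest the present ones, or None.
- ctrl.read_camera(name): name is "scene" or "top" or "wrist"; returns the picture (384x512x3 uint8, blue, green, red); there is no depth.
- ctrl.camera_params(name): a dict with "fx", "fy", "cx", "cy" (pixels), "D" ([k1, k2, p1, p2, k3] as OpenCV has them; the pictures are not rectified), "pose" (4x4, takes a point from camera to world coordinates); the wrist camera has in their place "T_tool_cam" (4x4, takes a point from camera to tool coordinates, whose origin is the TCP and whose axes are the flange's). Camera axes: x right, y up, looking along -z (the intrinsics and any distortion apply to the point x, -y, -z); pixel columns grow to the right and rows downward; lengths in m; the calibration is good to about 2 mm. A picture is of the moment at which its call begins: read the wrist's pose just before it. camera_params takes no time and is no camera call.
A pose or a line that the arm cannot do raises ctrl.MotionError and nothing moves.
- ctrl.sign_off(): hands the job in; it is judged then, once.
Trained networks look in the newest picture that a camera, given by its name, has taken for a name from the list of things; names that differ only in an ending like _2 or _b are one class to them, and where a whole thing is asked for, a point or a joint stands for the part that bears it (a point fixed in the world has none). Each returns a list of dicts, best first, with "score" (0 to 1); they miss things now and then, are a little off and sometimes report something else, mostly with a low value. They report only what shows in the picture. A call takes as long as a camera call.
- ctrl.find_in(camera, query): "bbox" ([centre column, centre row, width, height] in pixels, round what is visible of it).
Readings, each from a call of its own:
- ctrl.read_t(): time.
- ctrl.read_q(): joint angles.
- ctrl.read_dq(): joint speeds.
- ctrl.read_effort(): joint torques, N m.
- ctrl.read_tool_pos(): TCP position.
- ctrl.read_eef_rot(): TCP orientation.
- ctrl.read_contact_force(): force on the tool from outside, world axes, zero at the start.
- ctrl.read_wrist_torque(): the same for the moment, N m.
- ctrl.read_grip_width(): opening from 0.0 (shut) to 1.0 (fully open).
- ctrl.read_grasp_force(): force on a finger pad.
Only numpy, scipy, OpenCV 4.12 (cv2) and the standard library are available. Lean on these libraries where they do the work, as an engineer would, in place of code of your own. Each camera call takes 0.05 s, during which the arm holds its last target. There are 200 camera calls.

### The job

Using the spatula, slide its blade under each bronze mirror on the drying rack, lift it across and lay it flat in a free bay of the white carrier tray, one mirror to a bay, without dropping a mirror or touching the bronze with the fingers. Only when all the mirrors are in the carrier, push it along the bench, without lifting it, until it lies square and wholly inside the large taped outline, and lay the scale bar flat inside the small taped rectangle in front of it, ready for the photograph. Leave the spatula lying in its rest as you found it and the other things on the bench undisturbed.

Things in the scene. Friction and masses are not known exactly. Their poses are not given: they have to be found in the camera images.
- mirror0: Round bronze mirror, dull brown-green, 62 mm across and 5 mm thick, 120 g, with a small boss (to 10 mm above its underside) in the middle of its upper face. Origin: centre of its flat underside, z up. It starts lying in one bay of the rack. Some starts have fewer mirrors (absent ones are None).
- mirror1: Round bronze mirror, dull brown-green, 62 mm across and 5 mm thick, 120 g, with a small boss (to 10 mm above its underside) in the middle of its upper face. Origin: centre of its flat underside, z up. It starts lying in one bay of the rack. Some starts have fewer mirrors (absent ones are None).
- mirror2: Round bronze mirror, dull brown-green, 62 mm across and 5 mm thick, 120 g, with a small boss (to 10 mm above its underside) in the middle of its upper face. Origin: centre of its flat underside, z up. It starts lying in one bay of the rack. Some starts have fewer mirrors (absent ones are None).
- mirror3: Round bronze mirror, dull brown-green, 62 mm across and 5 mm thick, 120 g, with a small boss (to 10 mm above its underside) in the middle of its upper face. Origin: centre of its flat underside, z up. It starts lying in one bay of the rack. Some starts have fewer mirrors (absent ones are None).
- rack: Fixed aluminium drying rack, 80 mm (x) by 308 mm (y): four bays at y = -114, -38, 38, 114. Origin: underside centre; front is -x, towards the robot. In each bay a mirror lies across two rails 30 mm high; between them a clear channel 47 mm wide, floor 8 mm high, open at front and back, lets a level blade in under the mirror along +x. 5 mm strips on the rails bound each bay, as on the carrier.
- carrier: Loose white carrier tray, 450 g, 80 mm (x) by 308 mm (y), built like the rack: bays at the same y, but rails 34 mm high; channels 47 mm wide, floor 18 mm high; strips up to 39 mm. Origin: underside centre; front is -x. Its floor is a solid plate 18 mm thick whose upright edges are where to push.
- carrier_bay0 (a point): Centre of a carrier bay at the height of its rails, where the middle of a mirror's underside lies (bay 0 of 0 to 3, counted from -y). Strips 5 mm high stand at its sides (inner faces 36 mm from centre) and, on the rails only, at front and back (34 mm from centre)
- carrier_bay1 (a point): Centre of a carrier bay at the height of its rails, where the middle of a mirror's underside lies (bay 1 of 0 to 3, counted from -y). Strips 5 mm high stand at its sides (inner faces 36 mm from centre) and, on the rails only, at front and back (34 mm from centre)
- carrier_bay2 (a point): Centre of a carrier bay at the height of its rails, where the middle of a mirror's underside lies (bay 2 of 0 to 3, counted from -y). Strips 5 mm high stand at its sides (inner faces 36 mm from centre) and, on the rails only, at front and back (34 mm from centre)
- carrier_bay3 (a point): Centre of a carrier bay at the height of its rails, where the middle of a mirror's underside lies (bay 3 of 0 to 3, counted from -y). Strips 5 mm high stand at its sides (inner faces 36 mm from centre) and, on the rails only, at front and back (34 mm from centre)
- outline: Rectangle of cream masking tape (12 mm strips) flat on the bench beyond the carrier, its inside 110 mm (x) by 338 mm (y), 15 mm larger all round than the carrier. Origin: its centre on the bench; axes along its sides; front is -x. Joined to its front, in the middle, is the small taped rectangle for the scale bar.
- scale_place (a point): Centre, on the bench, of the small taped rectangle in front of the outline, inside 56 mm (along the outline's x) by 155 mm (along its y); the carrier hides it at first
- spatula: Cranked spatula, 120 g: level wooden handle 100 mm long (x -50 to 50), 18 mm wide, 20 mm tall, mid-height 47 mm above the blade's underside; a neck slopes down to a flat steel blade (x 76 to 146 mm), 36 mm wide, 2.5 mm thick. Origin: under the handle's middle, level with the blade's underside; x points to the blade. At rest the blade is flat on the bench, handle level.
- spatula_grip (a point): Where to pinch the spatula from above: in the handle, 20 mm ahead of its middle, 47 mm above the blade's underside; the blade's centre is 91 mm farther forward
- rest: Fixed small wooden fork for the spatula; its slot, 36 mm wide and 37 mm above the bench, carries the rear of the handle (24 mm of it, centred 34 mm behind the handle's middle; cheeks rise to 51 mm). Origin: on the bench, where the origin of the properly rested spatula lies, x the same way as the spatula's.
- tape_roll: Roll of masking tape, 110 mm across, 20 mm high, lying flat; bystander, origin at underside centre
- brush: Small brush 160 mm long lying on the bench; bystander
- scale_bar: White scale bar with black squares, 120 mm (x) by 25 mm (y) by 8 mm, 50 g; origin at underside centre
- dish: Shallow glass dish 84 mm across, 18 mm high; bystander
- solvent: Clear bottle 60 mm across, 130 mm high; bystander
- jar: Amber jar 66 mm across, 75 mm high; bystander
- weight: Brass weight 36 mm across, 52 mm high; bystander

How it is judged:
By the outcome, as a careful person would: the job done as asked, in the order asked, and still so for the second after the job is handed in, with the robot touching nothing.
Of mirror0, mirror1, mirror2, mirror3 only 3 to 4 are there at a start; the rules pass over those that are not, and their reading is None.
At some moment in a run one of carrier, scale_bar may be knocked a few centimetres aside while the robot is not near it.
It also fails if it takes over 210 s, if anything falls off the work surface, if the arm or the gripper's body presses on something with over 40 N, if the wrist force passes 120 N, or if a joint passes its speed limit or range.

## Working session

There is one attempt and no reset: what is moved stays moved. The work goes in short steps, each a Python script; the robot and the scene stay as the last script left them, time stands still between calls to the robot, and variables do not carry over. Pictures are saved under pics/ and viewed, at most 19 in all, crops included, and the job is handed in when it is done.

```bash
ls; mkdir -p pics; python3 - <<'E'
from bench import ctrl
import cv2,numpy as np
for n in ("scene","top"):
    im=ctrl.read_camera(n); cv2.imwrite(f"pics/{n}0.png",im)
    p=ctrl.camera_params(n); print(n,{k:np.round(v,4).tolist() for k,v in p.items()})
    for q in ["mirror0","rack","carrier","outline","spatula","rest","tape_roll","brush","scale_bar","dish","solvent","jar","weight"]:
        print(q,[(np.round(d["bbox"]).tolist(),round(d["score"],2)) for d in ctrl.find_in(n,q)[:5]])
p=ctrl.camera_params("wrist");print({k:np.round(v,4).tolist() for k,v in p.items()})
print(ctrl.read_t(),ctrl.read_eef_rot())
E
```

```text
bench.py
pics
scene {'fx': 429.3736, 'fy': 429.3736, 'cx': 256.09, 'cy': 196.8355, 'D': [-0.0991, 0.0, 0.0, 0.0, 0.0], 'pose': [[-0.0095, -0.7513, 0.6599, 1.2617], [0.9998, -0.0195, -0.0078, -0.0201], [0.0188, 0.6597, 0.7513, 0.8196], [0.0, 0.0, 0.0, 1.0]]}
mirror0 [([318.0, 174.0, 19.0, 20.0], 0.88), ([347.0, 176.0, 26.0, 18.0], 0.87), ([402.0, 175.0, 22.0, 19.0], 0.87)]
rack [([362.0, 183.0, 121.0, 34.0], 0.88), ([152.0, 176.0, 131.0, 35.0], 0.42)]
carrier [([153.0, 177.0, 129.0, 35.0], 0.7), ([255.0, 250.0, 17.0, 22.0], 0.7), ([350.0, 178.0, 22.0, 19.0], 0.45)]
outline [([152.0, 206.0, 147.0, 57.0], 0.84), ([257.0, 174.0, 18.0, 69.0], 0.43)]
spatula [([402.0, 173.0, 21.0, 22.0], 0.7), ([150.0, 178.0, 128.0, 38.0], 0.64), ([255.0, 173.0, 18.0, 68.0], 0.56)]
rest [([262.0, 153.0, 20.0, 20.0], 0.54)]
tape_roll [([295.0, 282.0, 53.0, 43.0], 0.58)]
brush [([154.0, 178.0, 129.0, 34.0], 0.68), ([140.0, 267.0, 25.0, 67.0], 0.55), ([349.0, 176.0, 22.0, 18.0], 0.4)]
scale_bar []
dish [([348.0, 281.0, 36.0, 34.0], 0.73)]
solvent [([241.0, 264.0, 27.0, 55.0], 0.73), ([261.0, 153.0, 23.0, 21.0
[... 920 characters left out ...]
179.0, 21.0, 42.0], 0.93), ([287.0, 118.0, 26.0, 30.0], 0.59)]
dish [([178.0, 120.0, 37.0, 26.0], 0.7)]
solvent [([262.0, 123.0, 23.0, 29.0], 0.6), ([254.0, 237.0, 15.0, 79.0], 0.25)]
jar [([287.0, 119.0, 19.0, 31.0], 0.98), ([355.0, 226.0, 120.0, 45.0], 0.71)]
weight [([252.0, 147.0, 7.0, 14.0], 0.54)]
{'fx': 321.3072, 'fy': 321.3072, 'cx': 250.539, 'cy': 188.5556, 'D': [-0.0607, 0.0, 0.0, 0.0, 0.0], 'T_tool_cam': [[0.0003, 0.969, 0.2472, 0.0692], [1.0, -0.0005, 0.0006, 0.0011], [0.0007, 0.2472, -0.969, -0.1521], [0.0, 0.0, 0.0, 1.0]]}
1.4 [[-9.19176528e-01  3.93845795e-01  2.99793166e-05]
 [ 3.93845795e-01  9.19176528e-01  1.00320271e-05]
 [-2.36052124e-05  2.10284316e-05 -1.00000000e+00]]
```

```bash
python3 - <<'E'
import cv2
im=cv2.imread("pics/top0.png"); c=im[80:300,70:440]; cv2.imwrite("pics/topc.png",cv2.resize(c,(800,476),interpolation=cv2.INTER_CUBIC))
E
```

```text
(no output)
```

View pics/topc.png

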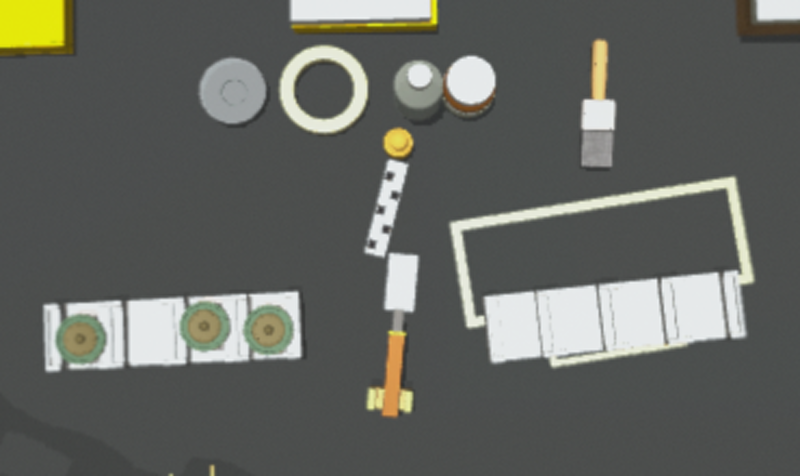

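View pics/scene0.png

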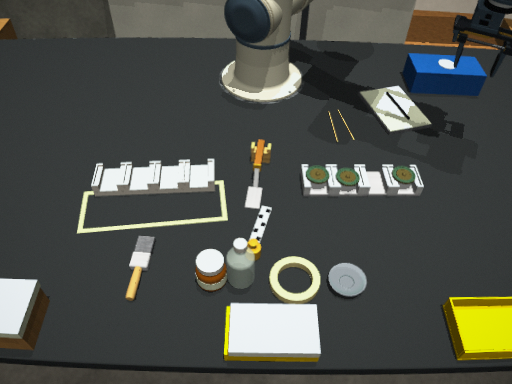

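The three mirrors lie in rack bays 0, 1 and 3. The carrier is in front of the outline, and the scale bar is near the spatula tip and the weight. Next I'll take precise overhead wrist views.

```bash
cat > h.py <<'E'
from bench import ctrl
import cv2,numpy as np
P={n:ctrl.camera_params(n) for n in("scene","top","wrist")}
F=np.diag([1.,-1,-1])
def pose(n):
    if n!="wrist": return P[n]["pose"]
    T=np.eye(4);T[:3,:3]=np.array(ctrl.read_eef_rot());T[:3,3]=ctrl.read_tool_pos();return T@P[n]["T_tool_cam"]
def KD(n): p=P[n];return np.array([[p["fx"],0,p["cx"]],[0,p["fy"],p["cy"]],[0,0,1.]]),np.array(p["D"],float)
def back(n,T,px,z):
    K,D=KD(n);u=cv2.undistortPoints(np.array(px,float).reshape(-1,1,2),K,D)[:,0]
    d=np.c_[u,np.ones(len(u))]@F@T[:3,:3].T
    return (T[:3,3]+d*((z-T[2,3])/d[:,2])[:,None])
def proj(n,T,pts):
    K,D=KD(n);c=(np.atleast_2d(pts)-T[:3,3])@T[:3,:3]@F
    return cv2.projectPoints(c,np.zeros(3),np.zeros(3),K,D)[0][:,0]
def shot(n,name):
    T=pose(n);im=ctrl.read_camera(n);cv2.imwrite(f"pics/{name}.png",im);np.save(f"pics/{name}.npy",T);return T,im
def down(yaw):  # tool x at angle yaw+180: camera behind
    c,s=np.cos(yaw),np.sin(yaw);return np.array([[-c,s,0],[-s,-c,0],[0,0,-1.]]) @ np.diag([1,-1,1]) if False else np.array([[-c,s,0],[-s,-c,0],[0,0,1.]])@np.diag([1,-1,-1])
def over(x,y,z,yaw=0.):  # TCP pose that puts the wrist camera straight above x,y looking down
    Tt=P["wrist"]["T_tool_cam"];R0=down(yaw)@Tt[:3,:3]
    cy=R0[:,1].copy();cy[2]=0;cy/=np.linalg.norm(cy)
    Rc=np.c_[np.cross(cy,[0,0,1]),cy,[0,0,1]];R=Rc@Tt[:3,:3].T
    return np.array([x,y,z])-R@Tt[:3,3],R
E
python3 - <<'E'
from h import *
T=P["top"]["pose"]
for k,px,z in [("rack",(150,233),.03),("carrier",(355,225),.035),("outl",(348,205),0),("spat",(257,236),.03),("bar",(249,179),.008)]:
    print(k,back("top",T,[px],z).round(3))
from bench import ctrl
for n,(x,y,z) in {"w_rack":(.43,.28,.47),"w_spat":(.45,.0,.47),"w_carr":(.46,-.26,.47)}.items():
    p,R=over(x,y,z)
    q=ctrl.ik(p,R);print(n,p.round(3),q is not None)
    if q is None: continue
    try: ctrl.goto(p,R)
    except ctrl.MotionError as e: print(e);continue
    shot("wrist",n)
print(ctrl.read_t())
ims=[cv2.imread(f"pics/{n}.png") for n in("w_rack","w_spat","w_carr")]
cv2.imwrite("pics/m1.png",cv2.resize(np.hstack(ims),(800,200)))
E
```

```text
rack [[0.488 0.258 0.03 ]]
carrier [[ 0.497 -0.281  0.035]]
outl [[ 0.551 -0.272  0.   ]]
spat [[ 0.474 -0.023  0.03 ]]
bar [[ 0.627 -0.006  0.008]]
w_rack [0.459 0.279 0.306] True
w_spat [ 0.479 -0.001  0.306] True
w_carr [ 0.489 -0.261  0.306] True
5.0417
```

View pics/m1.png

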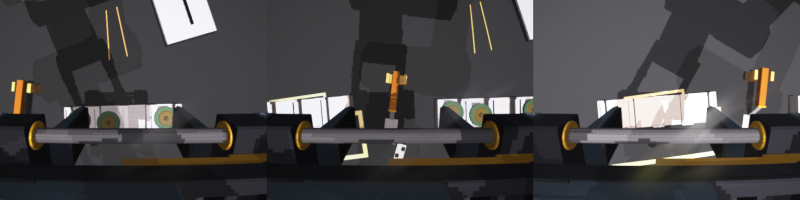

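The gripper hides the lower half of the frame, so targets must sit in the upper half. I'll shift the camera toward +x.

```bash
python3 - <<'E'
from h import *
for n,(x,y,z) in {"v_carr":(.63,-.27,.47),"v_out":(.72,-.27,.47),"v_spat":(.63,-.02,.47),"v_rack":(.61,.26,.47)}.items():
    p,R=over(x,y,z)
    try: ctrl.goto(p,R)
    except ctrl.MotionError as e: print(n,e);continue
    shot("wrist",n)
print(ctrl.read_t())
ims=[cv2.imread(f"pics/{n}.png")[:220] for n in("v_rack","v_spat","v_carr","v_out")]
cv2.imwrite("pics/m2.png",cv2.resize(np.vstack([np.hstack(ims[:2]),np.hstack(ims[2:])]),(800,344),interpolation=cv2.INTER_AREA))
E
```

```text
8.6083
```

View pics/m2.png

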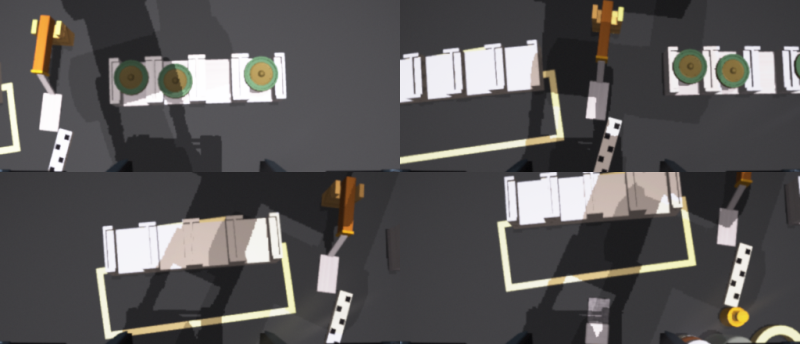

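```bash
cat >> h.py <<'E'
from scipy.optimize import minimize
def box(x,y,yaw,l,w,h):
    c,s=np.cos(yaw),np.sin(yaw);o=np.array([[a,b] for a in(-l/2,l/2) for b in(-w/2,w/2)])@np.array([[c,s],[-s,c]])+[x,y]
    return np.vstack([np.c_[o,np.full(4,z)] for z in(0,h)])
def hullmask(n,T,p,dims,S=4):
    q=cv2.convexHull(proj(n,T,box(*p,*dims)).astype(np.float32));m=np.zeros((384,512),np.uint8)
    cv2.fillConvexPoly(m,np.round(q*16).astype(np.int32),255,cv2.LINE_AA,4);return m.astype(float)/255
def fitbox(n,T,mask,dims,p0):
    hm=np.zeros((384,512),np.uint8);cv2.fillConvexPoly(hm,cv2.convexHull(np.argwhere(mask)[:,::-1].astype(np.int32)),255);hm=hm/255.
    f=lambda p:np.abs(hullmask(n,T,p*[1,1,1],dims)-hm).sum()
    s=np.array(p0)+np.array([[0,0,0],[.01,0,0],[0,.01,0],[0,0,.06]])
    r=minimize(f,p0,method="Nelder-Mead",options=dict(initial_simplex=s,xatol=1e-4,fatol=.1))
    r=minimize(f,r.x,method="Nelder-Mead",options=dict(initial_simplex=r.x+np.array([[0,0,0],[.003,0,0],[0,.003,0],[0,0,.02]]),xatol=1e-4,fatol=.1))
    return r.x,r.fun/hm.sum()
E
python3 - <<'E'
from h import *
for n in("v_carr","v_rack","v_spat"):
    h=cv2.cvtColor(cv2.imread(f"pics/{n}.png"),cv2.COLOR_BGR2HSV)
    pts={"v_carr":[(160,95),(260,80),(300,70),(350,80),(130,160),(365,130),(275,56),(100,60),(230,150),(345,20),(420,130),(270,190)],"v_rack":[(270,105),(220,120),(160,125),(100,60),(160,70),(165,97),(335,90)],"v_spat":[(250,60),(252,125)]}[n]
    print(n,[(p,h[p[1],p[0]].tolist()) for p in pts])
E
```

```text
v_carr [((160, 95), [126, 5, 249]), ((260, 80), [10, 29, 212]), ((300, 70), [8, 31, 146]), ((350, 80), [25, 6, 245]), ((130, 160), [30, 19, 245]), ((365, 130), [30, 51, 245]), ((275, 56), [135, 13, 40]), ((100, 60), [130, 12, 66]), ((230, 150), [120, 11, 69]), ((345, 20), [120, 7, 36]), ((420, 130), [169, 9, 232]), ((270, 190), [20, 96, 180])]
v_rack [((270, 105), [165, 2, 252]), ((220, 120), [62, 60, 110]), ((160, 125), [171, 15, 173]), ((100, 60), [120, 9, 86]), ((160, 70), [110, 20, 39]), ((165, 97), [20, 133, 73]), ((335, 90), [21, 131, 156])]
v_spat [((250, 60), [120, 18, 29]), ((252, 125), [165, 18, 138])]
```

```bash
cat >> h.py <<'E'
from functools import lru_cache
def white(im): 
    h=cv2.cvtColor(im,cv2.COLOR_BGR2HSV);return (h[...,2]>105)&(h[...,1]<40)
def find_box(n,T,im,dims,p0,grow=31):
    roi=cv2.dilate((hullmask(n,T,p0,dims)>.5).astype(np.uint8),np.ones((grow,grow)))
    m=cv2.morphologyEx((white(im)&(roi>0)).astype(np.uint8),cv2.MORPH_OPEN,np.ones((3,3)))
    m=cv2.morphologyEx(m,cv2.MORPH_CLOSE,np.ones((9,9)))
    k,l,st,_=cv2.connectedComponentsWithStats(m);i=1+np.argmax(st[1:,4]);
    return fitbox(n,T,l==i,dims,p0)
CAR=(.08,.308,.039);RACK=(.08,.308,.035)
def mirrors(n,T,im,rp,dims,z):
    h=cv2.cvtColor(im,cv2.COLOR_BGR2HSV);m=(h[...,0]>8)&(h[...,0]<95)&(h[...,1]>48)&(h[...,2]<215)&(hullmask(n,T,rp,dims)>.5)
    m=cv2.morphologyEx(m.astype(np.uint8),cv2.MORPH_OPEN,np.ones((5,5)));k,l,st,_=cv2.connectedComponentsWithStats(m);out=[]
    for i in range(1,k):
        if st[i,4]<600: continue
        c=cv2.convexHull(np.argwhere(l==i)[:,::-1].astype(np.float32));w=back(n,T,c[:,0],z+.004)
        (cx,cy),(a,b),_=cv2.fitEllipse(w[:,:2].astype(np.float32)*1000)
        out.append((cx/1000,cy/1000,a,b))
    return out
def local(p,q): c,s=np.cos(p[2]),np.sin(p[2]);d=np.array(q[:2])-p[:2];return np.array([c*d[0]+s*d[1],-s*d[0]+c*d[1]])
def world(p,q): c,s=np.cos(p[2]),np.sin(p[2]);return np.array([p[0]+c*q[0]-s*q[1],p[1]+s*q[0]+c*q[1]])
E
python3 - <<'E'
from h import *
ov=[]
for n,d,p0 in(("v_rack",RACK,(.488,.258,.03)),("v_carr",CAR,(.497,-.281,.12)),("v_out",CAR,(.497,-.281,.12)),("v_spat",RACK,None)):
    im=cv2.imread(f"pics/{n}.png");T=np.load(f"pics/{n}.npy")
    if p0:
        p,e=find_box("wrist",T,im,d,p0);print(n,p.round(4),round(e,4))
        o=im.copy();cv2.polylines(o,[np.round(cv2.convexHull(proj("wrist",T,box(*p,*d)).astype(np.float32))).astype(int)],True,(0,0,255),1)
        if n=="v_rack":
            for m in mirrors("wrist",T,im,p,d,.03): print(np.round(m,4),local(p,m).round(4));cv2.circle(o,tuple(np.round(proj("wrist",T,[m[0],m[1],.034])[0]).astype(int)),2,(255,0,255),-1)
    else: o=im.copy()
    ov.append(o[:210])
cv2.imwrite("pics/m3.png",cv2.resize(np.vstack([np.hstack(ov[:2]),np.hstack(ov[2:])]),(800,328),interpolation=cv2.INTER_AREA))
# spatula: handle by colour, blade
im=cv2.imread("pics/v_spat.png");T=np.load("pics/v_spat.npy");h=cv2.cvtColor(im,cv2.COLOR_BGR2HSV)
print(h[30:50:5,262].tolist(),h[15,240].tolist(),h[18,280].tolist())
E
```

```text
v_rack [0.4876 0.2618 0.0345] 0.03
[ 0.481   0.3726 58.2078 61.5482] [-0.0027  0.111 ]
[ 0.487   0.1447 57.9973 60.7182] [-0.0046 -0.117 ]
[ 0.4941  0.2225 57.4506 59.2838] [ 0.0052 -0.0394]
v_carr [ 0.497  -0.276   0.1075] 0.1615
v_out [ 0.509  -0.2772  0.1186] 0.1671
[[13, 199, 109], [13, 201, 108], [14, 201, 109], [14, 199, 110]] [120, 7, 37] [29, 96, 237]
```

View pics/m3.png

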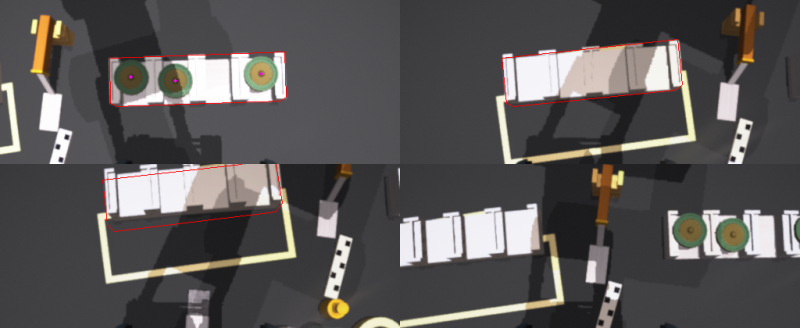

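```bash
python3 - <<'E'
import cv2,numpy as np
a=cv2.imread("pics/v_rack.png")[60:145,130:390];b=cv2.imread("pics/v_carr.png")[45:145,120:380]
f=lambda x:cv2.resize(x,None,fx=3,fy=3,interpolation=cv2.INTER_CUBIC)
cv2.imwrite("pics/m4.png",np.vstack([f(a),f(b)]))
E
```

```text
(no output)
```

View pics/m4.png

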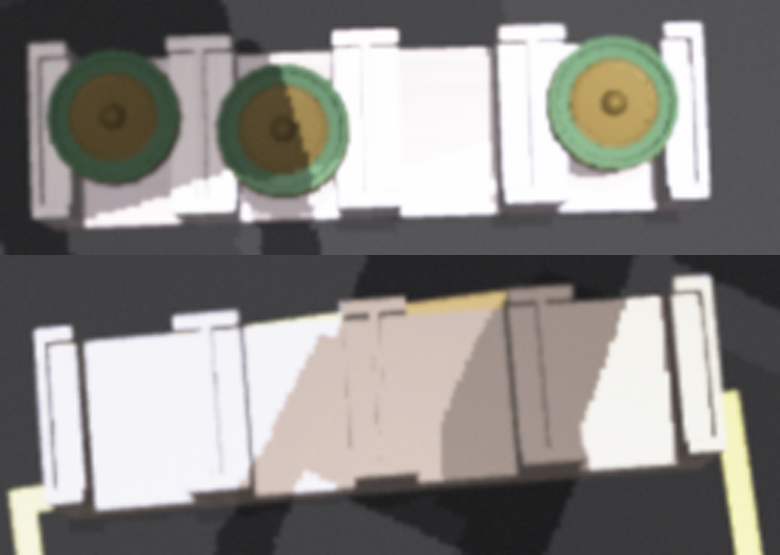

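```bash
cat >> h.py <<'E'
def white(im):
    h=cv2.cvtColor(im,cv2.COLOR_BGR2HSV).astype(int);H,S,V=h[...,0],h[...,1],h[...,2]
    return (V>120)&((S<14)|(((H<16)|(H>40))&(S<45)))
def box(x,y,yaw,l,w,h):
    fl={.039:.018,.035:.008}[h]
    o=np.array([[-.04,-.154,h],[-.04,.154,h],[.04,-.154,h],[.04,.154,h],[.04,-.1375,fl],[.04,.1375,fl]])
    c,s=np.cos(yaw),np.sin(yaw);o[:,:2]=o[:,:2]@np.array([[c,s],[-s,c]])+[x,y];return o
E
python3 - <<'E'
from h import *
ov=[]
for n,d,p0 in(("v_rack",RACK,(.488,.26,.03)),("v_carr",CAR,(.497,-.278,.11)),("v_out",CAR,(.497,-.278,.11))):
    im=cv2.imread(f"pics/{n}.png");T=np.load(f"pics/{n}.npy")
    p,e=find_box("wrist",T,im,d,p0,21);print(n,p.round(4),round(e,4))
    o=im.copy();cv2.polylines(o,[np.round(cv2.convexHull(proj("wrist",T,box(*p,*d)).astype(np.float32))).astype(int)],True,(0,0,255),1)
    if n=="v_rack":
        for m in mirrors("wrist",T,im,p,d,.03): print(local(p,m).round(4))
    ov.append(cv2.resize(o[30:140,100:400],None,fx=2,fy=2))
cv2.imwrite("pics/m5.png",np.vstack(ov[:2]))
# outline: tape mask -> outer back corners
im=cv2.imread("pics/v_out.png");T=np.load("pics/v_out.npy");h=cv2.cvtColor(im,cv2.COLOR_BGR2HSV).astype(int)
m=(h[...,0]>17)&(h[...,0]<40)&(h[...,1]>25)&(h[...,2]>90)
w=back("wrist",T,np.argwhere(m)[:,::-1],0.0)[:,:2]
w=w[(w[:,0]>.5)&(w[:,1]<-.06)]
def dist(p):  # distance of tape pixels to centre-line of tape (122 x 350)
    q=np.array([local(p,a) for a in w]);d=np.abs(q)-[.061,.175];return np.where((d>0).all(1),np.hypot(*d.T),np.minimum(np.abs(d[:,0]),np.abs(d[:,1]))).clip(max=.015)
r=minimize(lambda p:(dist(p)**2).sum(),(.551,-.272,.12),method="Nelder-Mead",options=dict(initial_simplex=np.array([.551,-.272,.12])+np.array([[0,0,0],[.01,0,0],[0,.01,0],[0,0,.05]])))
print("outline",r.x.round(4),len(w),np.percentile(dist(r.x),[50,90,98]).round(4))
# spatula
im=cv2.imread("pics/v_spat.png");T=np.load("pics/v_spat.npy");h=cv2.cvtColor(im,cv2.COLOR_BGR2HSV).astype(int)
m=((h[...,0]<19)&(h[...,1]>150)&(h[...,2]>60)).astype(np.uint8);m=cv2.morphologyEx(m,cv2.MORPH_OPEN,np.ones((3,3)))
k,l,st,c=cv2.connectedComponentsWithStats(m);print(st[1:].tolist())
i=1+np.argmax(st[1:,4]);w=back("wrist",T,np.argwhere(l==i)[:,::-1],.057)[:,:2].astype(np.float32);print("handle",cv2.minAreaRect(w))
# blade
m=((white(im))).astype(np.uint8);m[:,:225]=0;m[:,275:]=0;m[:95]=0;k,l,st,c=cv2.connectedComponentsWithStats(m);print(st[1:].tolist())
E
```

```text
v_rack [0.4886 0.2617 0.0294] 0.0309
[-0.0043  0.111 ]
[-0.0051 -0.1169]
[ 0.0044 -0.0393]
v_carr [ 0.4946 -0.276   0.0825] 0.0318
v_out [ 0.4942 -0.2763  0.0832] 0.0188
outline [ 0.5747 -0.2695  0.1373] 3510 [0.0044 0.0075 0.015 ]
[[252, 0, 21, 73, 1017], [250, 20, 5, 8, 26], [436, 257, 5, 4, 17], [170, 276, 41, 27, 339], [435, 277, 3, 3, 9], [473, 296, 3, 3, 9], [465, 301, 3, 3, 9], [347, 303, 34, 14, 198], [369, 303, 5, 7, 27], [378, 303, 3, 3, 9], [386, 303, 4, 4, 15], [481, 302, 4, 6, 21], [487, 303, 4, 3, 12], [313, 304, 8, 7, 30], [402, 305, 3, 3, 9], [279, 306, 3, 4, 12], [324, 307, 3, 4, 12], [349, 306, 4, 4, 15], [307, 309, 3, 3, 9], [386, 308, 6, 8, 44], [413, 310, 5, 3, 15], [430, 311, 4, 4, 15], [450, 310, 4, 4, 15], [308, 313, 4, 4, 15], [314, 313, 3, 4, 12], [324, 313, 4, 4, 16], [329, 312, 5, 4, 20], [337, 312, 9, 5, 35], [395, 313, 3, 3, 9]]
handle ((0.4309905767440796, -0.005862207151949406), (0.020450180396437645, 0.09709253907203674), 85.4177017211914)
[[237, 105, 30, 48, 1120], [246, 150, 29, 84, 1030], [225, 259, 47, 5, 134], [273, 261, 2, 2, 3], [225, 265, 40, 4, 96], [267, 266, 1, 1, 1], [225, 285, 31, 22, 355], [225, 298, 1, 1, 1], [225, 311, 9, 7, 57]]
```

View pics/m5.png

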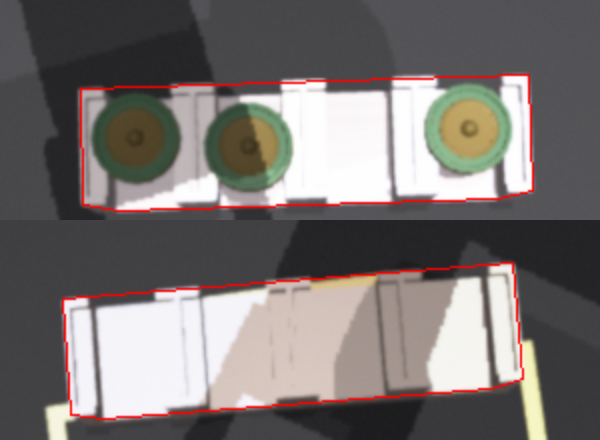

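```bash
python3 - <<'E'
from h import *
from scipy.optimize import least_squares
for n in("v_out","v_carr"):
    im=cv2.imread(f"pics/{n}.png");T=np.load(f"pics/{n}.npy");h=cv2.cvtColor(im,cv2.COLOR_BGR2HSV).astype(int)
    m=(h[...,0]>15)&(h[...,0]<45)&(h[...,1]>15)&(h[...,2]>90)
    m=cv2.morphologyEx(m.astype(np.uint8),cv2.MORPH_CLOSE,np.ones((3,3)));m[215:]=0
    k,l,st,_=cv2.connectedComponentsWithStats(m)
    for i in range(1,k):
        if st[i,4]>150: print(n,st[i].tolist(),back("wrist",T,[st[i,:2]+st[i,2:4]/2],0).round(3).tolist())
    i=1+np.argmax(st[1:,4]);w=back("wrist",T,np.argwhere(l==i)[:,::-1],0.0)[:,:2]
    def dist(p):
        q=np.array([local(p,a) for a in w]);d=np.abs(q)-[.061,.175];return np.where((d>0).all(1),np.hypot(*d.T),np.minimum(np.abs(d[:,0]),np.abs(d[:,1])))
    r=least_squares(dist,(.565,-.272,.13),loss="soft_l1",f_scale=.004)
    d=dist(r.x);print("outline",r.x.round(4),len(w),np.percentile(d,[50,90,98]).round(4))
for n in("v_spat","v_carr"):
    im=cv2.imread(f"pics/{n}.png");T=np.load(f"pics/{n}.npy");h=cv2.cvtColor(im,cv2.COLOR_BGR2HSV).astype(int)
    b=proj("wrist",T,[.54,-.03,.0])[0].astype(int)
    m=((h[...,2]>105)&(h[...,1]<40)).astype(np.uint8);k,l=cv2.connectedComponents(m);m=cv2.morphologyEx((l==l[b[1],b[0]]).astype(np.uint8),cv2.MORPH_OPEN,np.ones((7,7)))
    w=back("wrist",T,np.argwhere(m>0)[:,::-1],.0025)[:,:2].astype(np.float32);print("blade",cv2.minAreaRect(w))
    m=((h[...,0]<19)&(h[...,1]>150)&(h[...,2]>60)).astype(np.uint8);m[200:]=0;m=cv2.morphologyEx(m,cv2.MORPH_OPEN,np.ones((3,3)));k,l,st,_=cv2.connectedComponentsWithStats(m);i=1+np.argmax(st[1:,4])
    q=np.argwhere(l==i)[:,::-1];w=back("wrist",T,q,.057)[:,:2].astype(np.float32);print("handle",st[i],cv2.minAreaRect(w))
E
```

```text
v_out [124, 31, 256, 123, 4086] [[0.578, -0.268, 0.0]]
v_out [415, 124, 33, 75, 752] [[0.679, 0.0, 0.0]]
v_out [456, 195, 56, 20, 730] [[0.744, 0.084, 0.0]]
outline [ 0.5749 -0.2695  0.1373] 4086 [0.0038 0.0069 0.0078]
v_carr [428, 10, 9, 24, 159] [[0.376, 0.008, 0.0]]
v_carr [255, 56, 34, 9, 195] [[0.441, -0.238, 0.0]]
v_carr [122, 56, 258, 159, 4113] [[0.552, -0.268, 0.0]]
outline [ 0.5747 -0.27    0.1399] 4113 [0.0038 0.0069 0.0082]
blade ((0.5429303050041199, -0.019326407462358475), (0.036730483174324036, 0.0697469562292099), 83.60254669189453)
handle [ 252    0   21   73 1017] ((0.4309905767440796, -0.005862207151949406), (0.020450180396437645, 0.09709253907203674), 85.4177017211914)
blade ((0.538858950138092, -0.01802547089755535), (0.038508810102939606, 0.07965021580457687), 83.43382263183594)
handle [438   6  19  70 938] ((0.4307624101638794, -0.005625937134027481), (0.02188813127577305, 0.0955822765827179), 83.58491516113281)
```

```bash
cat >> h.py <<'E'
rack=np.array([.4886,.2617,.0294]);carr=np.array([.4944,-.2762,.0829]);outl=np.array([.5748,-.2697,.138])
spat=np.array([.4326,-.0065,np.radians(-6.6)])
bays=[-.114,-.038,.038,.114]
def dn(yaw,flip=False,tilt=0.):
    c,s=np.cos(yaw),np.sin(yaw);f=-1 if flip else 1
    R=np.array([[f*c,f*s,0],[f*s,-f*c,0],[0,0,-1.]])
    k=np.array([-s,c,0])*tilt;return cv2.Rodrigues(k)[0]@R
def grip(body,lx,ly,z): # TCP for blade centre at body-local (lx,ly), blade underside at z
    return np.r_[world(body,(lx-.091,ly)),z+.047]
E
python3 - <<'E'
from h import *
for flip in(False,True):
  for name,b in(("rack",rack),("carr",carr)):
    for i,y in enumerate(bays):
      for lx in(0,-.082):
        r=[]
        for t in(0,10,20,-10,-20):
            q=ctrl.ik(grip(b,lx,y,.022),dn(b[2],flip,np.radians(t)));r.append(None if q is None else np.round(q).astype(int).tolist() if t==0 else t)
        print(flip,name,i,lx,r)
E
```

```text
False rack 0 0 [[12, 29, 114, 0, 37, 100], 10, 20, -10, None]
False rack 0 -0.082 [[14, 26, 125, 0, 30, 103], 10, 20, -10, -20]
False rack 1 0 [[21, 30, 110, 0, 40, 110], 10, 20, -10, -20]
False rack 1 -0.082 [[26, 27, 120, 0, 33, 114], 10, 20, -10, None]
False rack 2 0 [[30, 32, 105, 0, 43, 118], 10, 20, -10, -20]
False rack 2 -0.082 [[35, 29, 114, 0, 37, 123], 10, 20, -10, None]
False rack 3 0 [[37, 34, 98, 0, 47, 125], 10, 20, -10, -20]
False rack 3 -0.082 [[43, 31, 106, 0, 42, 131], 10, 20, -10, -20]
False carr 0 0 [[-50, 36, 94, 0, 50, 35], 10, 20, -10, -20]
False carr 0 -0.082 [[-57, 33, 101, 0, 46, 28], 10, 20, -10, -20]
False carr 1 0 [[-45, 33, 102, 0, 45, 40], 10, 20, -10, -20]
False carr 1 -0.082 [[-53, 30, 110, 0, 40, 33], 10, 20, -10, -20]
False carr 2 0 [[-39, 31, 109, 0, 41, 46], 10, 20, -10, -20]
False carr 2 -0.082 [[-47, 28, 117, 0, 35, 38], 10, 20, -10, -20]
False carr 3 0 [[-31, 29, 114, 0, 37, 54], 10, 20, -10, -20]
False carr 3 -0.082 [[-39, 26, 124, 0, 31, 46], 10, 20, -10, -20]
True rack 0 0 [[12, 29, 114, 0, 37, -80], 10, 20, -10, None]
True rack 0 -0.082 [[1
[... 234 characters left out ...]
rack 2 -0.082 [[35, 29, 114, 0, 37, -57], 10, 20, -10, -20]
True rack 3 0 [[37, 34, 98, 0, 47, -55], 10, 20, -10, -20]
True rack 3 -0.082 [[43, 31, 106, 0, 42, -49], 10, 20, -10, -20]
True carr 0 0 [[-50, 36, 94, 0, 50, -145], 10, 20, -10, None]
True carr 0 -0.082 [[-57, 33, 101, 0, 46, -152], 10, 20, -10, -20]
True carr 1 0 [[-45, 33, 102, 0, 45, -140], 10, 20, -10, None]
True carr 1 -0.082 [[-53, 30, 110, 0, 40, -147], 10, 20, -10, -20]
True carr 2 0 [[-39, 31, 109, 0, 41, -134], 10, 20, -10, -20]
True carr 2 -0.082 [[-47, 28, 117, 0, 35, -142], 10, 20, -10, -20]
True carr 3 0 [[-31, 29, 114, 0, 37, -126], 10, 20, -10, -20]
True carr 3 -0.082 [[-39, 26, 124, 0, 31, -134], 10, 20, -10, -20]
```

```bash
python3 - <<'E'
from h import *
ctrl.command_gripper(.6)
g=np.r_[world(spat,(.020,0)),.047];R=dn(spat[2])
ctrl.goto(g+[0,0,.12],R);ctrl.move_l(g+[0,0,.03],.15);ctrl.move_l(g,.06)
ctrl.command_gripper(0)
print(ctrl.read_grip_width()*91,ctrl.read_grasp_force(),ctrl.read_contact_force())
ctrl.move_l(g+[0,0,.08],.08);print(ctrl.read_contact_force(),ctrl.read_wrist_torque(),ctrl.read_t())
T,im=shot("wrist","g1");cv2.imwrite("pics/g1v.png",im)
# blade corners expected
r=dn(0);tp=np.array(ctrl.read_tool_pos());Rw=np.array(ctrl.read_eef_rot())
loc=np.array([[a,b,.047-.0025] for a in(.056,.126) for b in(-.018,.018)])
print(proj("wrist",T,tp+loc@Rw.T).round(1))
E
```

```text
17.723646629967394 30.00007688999176 [-0.82576829  0.19462691  3.10653163]
[ 0.88633719 -0.0907559  -1.14474969] [0.02109431 0.16336432 0.01028181] 15.025
[[219.5 129. ]
 [279.  129. ]
 [217.1   3.7]
 [281.2   3.7]]
```

View pics/g1v.png

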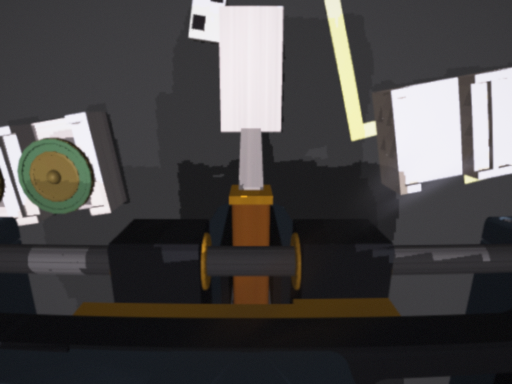

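Held well: the blade rear edge is at row ~131 (129 expected), the tip at row ~6, and it is straight. Now the first mirror, in rack bay 0.

```bash
cat >> h.py <<'E'
def pick(m,by,zin=.018,stop=False):
    ly=by+np.clip(m[1]-by,-.0015,.0015);lx=m[0]+.001;R=dn(rack[2])
    a=grip(rack,-.092,ly,zin);ctrl.goto(a+[0,0,.09],R);ctrl.move_l(a,.12)
    shot("wrist","pre")
    b=grip(rack,lx,ly,zin)
    if ctrl.move_l(b,.06,contact_N=6): print("CONTACT in",ctrl.read_tool_pos()-b,ctrl.read_contact_force()); return False
    print("in",ctrl.read_contact_force().round(2) if hasattr(ctrl.read_contact_force(),"round") else ctrl.read_contact_force())
    ctrl.move_l(b+[0,0,.018],.03);print("up",np.round(ctrl.read_contact_force(),2),np.round(ctrl.read_wrist_torque(),3))
    ctrl.move_l(b+[0,0,.075],.08);print(np.round(ctrl.read_contact_force(),2),ctrl.read_t());return True
E
python3 - <<'E'
from h import *
print(pick((-.0051,-.1169),-.114))
a=cv2.imread("pics/pre.png")[:220];T,b=shot("wrist","up1")
cv2.imwrite("pics/p1.png",np.vstack([a,b[:220]]))
E
```

```text
in [-0.55  0.31 -1.53]
up [ 0.64 -0.28 -1.87] [-0.005  0.242  0.027]
[-0.06  0.53 -2.42] 20.1083
True
```

View pics/p1.png

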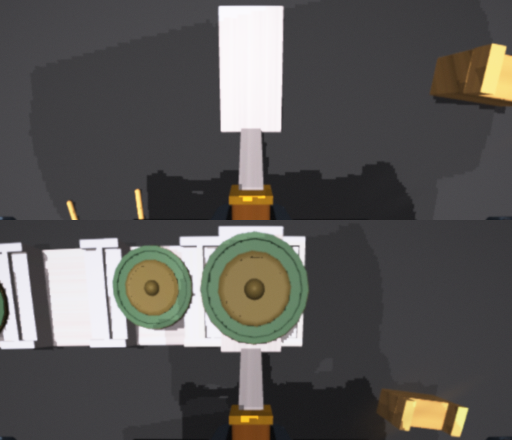

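```bash
cat >> h.py <<'E'
def carr_top(im=None,p0=None,name="topn"):
    if im is None: T,im=shot("top",name)
    return find_box("top",P["top"]["pose"],im,CAR,carr if p0 is None else p0,25)
def place(by,off=(0,0),z=.0245):
    R=dn(carr[2]);b=grip(carr,-off[0],by-off[1],z)
    here=np.array(ctrl.read_tool_pos());here[2]=.047+.095
    ctrl.move_l(here,.1);ctrl.move_l(b+[0,0,.095-z],.15,ori=R)
    T,im=shot("wrist","hov");return b
def release(b,by,off=(0,0),z=.0245):
    ctrl.move_l(b+[0,0,.02],.08)
    ctrl.move_l(b,.03);print("low",np.round(ctrl.read_contact_force(),2))
    ctrl.move_l(grip(carr,-.095,by-off[1],z),.08);print("out",np.round(ctrl.read_contact_force(),2))
    ctrl.move_l(grip(carr,-.095,by-off[1],.12),.15)
E
python3 - <<'E'
from h import *
print(carr_top(cv2.imread("pics/top0.png")), carr_top())
b=place(bays[2],(0,-.0014));np.save("b.npy",b)
T=np.load("pics/hov.npy");im=cv2.imread("pics/hov.png");
o=im.copy()
for y in bays:
    for s in(-.036,.036):
        for x in (-.034,.034): cv2.circle(o,tuple(np.round(proj("wrist",T,np.r_[world(carr,(x,y+s)),.039])[0]).astype(int)),2,(0,0,255),-1)
cv2.imwrite("pics/hovv.png",o[:240]);print(ctrl.read_t())
E
```

```text
(array([ 0.49473343, -0.27700948,  0.08385607]), np.float64(0.035037389733868676)) (array([ 0.49467724, -0.27714035,  0.07697499]), np.float64(0.03009881710554711))
23.2417
```

View pics/hovv.png

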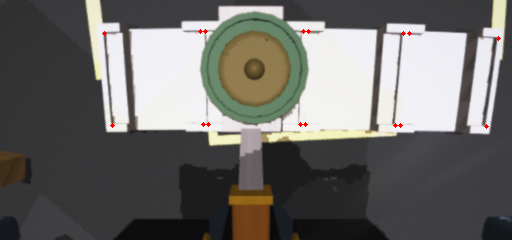

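Predicted strip corners (red) lie on the actual strips, so the mirror is over bay 2 and aligned. Setting it down, then picking the second one.

```bash
python3 - <<'E'
from h import *
b=np.load("b.npy");release(b,bays[2],(0,-.0014))
T,im=shot("wrist","rel1")
print(pick((.0044,-.0393),-.038))
T,im2=shot("wrist","up2");print(carr_top(),ctrl.read_t())
cv2.imwrite("pics/p2.png",np.vstack([im[:240],im2[:240]]))
E
```

```text
low [-0.86 -1.22 -1.69]
out [ 0.46  0.26 -0.68]
in [ 0.65  0.37 -1.21]
up [-0.   -0.16 -1.89] [-0.069  0.311  0.002]
[ 0.72 -0.3  -3.09] 33.2167
True
(array([ 0.49473343, -0.27700948,  0.08385607]), np.float64(0.035037389733868676)) 33.3167
```

View pics/p2.png

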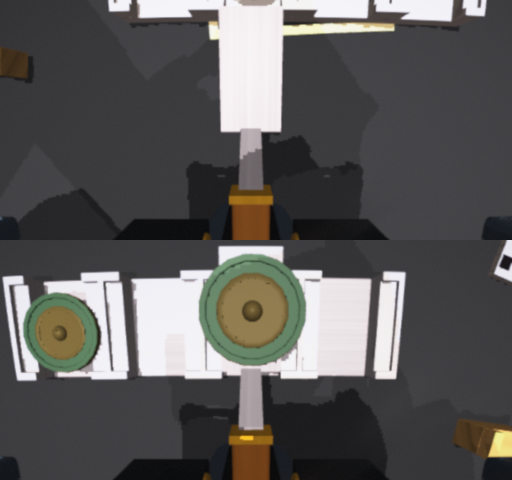

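Second mirror is centred on the blade at px (252,70). Placing it in bay 1 and picking the third from rack bay 3.

```bash
python3 - <<'E'
from h import *
b=place(bays[1],(0,0));release(b,bays[1])
print(carr_top()[0])
if pick((-.0043,.111),.114):
    T,im2=shot("wrist","up3");print(carr_top(name="topp"),ctrl.read_t())
    t=cv2.imread("pics/topp.png")[190:265,285:425]
    cv2.imwrite("pics/p3.png",np.vstack([im2[:240],cv2.resize(t,(512,274),interpolation=cv2.INTER_CUBIC)]))
E
```

```text
low [ 0.6   0.94 -1.37]
out [ 0.91  0.14 -1.38]
[ 0.49475443 -0.27733177  0.0839546 ]
in [-0.94 -0.28 -1.17]
up [-0.08  0.02 -1.77] [-0.044  0.302  0.048]
[ 0.31 -1.02 -1.62] 47.8083
(array([ 0.49469819, -0.27705222,  0.08412727]), np.float64(0.03106142456982793)) 47.9083
```

View pics/p3.png

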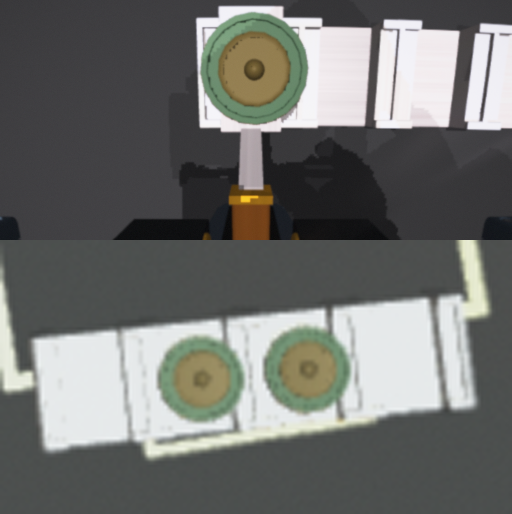

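Two mirrors are seated in bays 1 and 2, and the third is on the blade at px (254,69). I'll put it in bay 3 and then return the spatula.

```bash
python3 - <<'E'
from h import *
o=(0,-.0014);b=place(bays[3],o);release(b,bays[3],o)
g=np.r_[world(spat,(.020,0)),.047];R=dn(spat[2])
ctrl.goto(g+[0,0,.1],R);ctrl.move_l(g+[0,0,.02],.1);print(ctrl.move_l(g+[0,0,.0003],.03,contact_N=8),ctrl.read_tool_pos()-g)
ctrl.command_gripper(.6);ctrl.move_l(g+[0,0,.1],.12)
p,R2=over(.66,-.2,.47);ctrl.goto(p,R2);T,im=shot("wrist","a1")
print(find_box("wrist",T,im,CAR,carr,21),carr_top(name="topq"),ctrl.read_t())
t=cv2.imread("pics/topq.png")[90:300,190:440]
cv2.imwrite("pics/p4.png",np.vstack([im[:200],cv2.resize(t,(512,400),interpolation=cv2.INTER_CUBIC)]))
E
```

```text
low [-0.65  0.48 -0.48]
out [-0.21  0.04 -1.83]
True [-0.00063079  0.0001403   0.00344698]
(array([ 0.49358688, -0.27753822,  0.0805022 ]), np.float64(0.025460388688366448)) (array([ 0.4971637 , -0.29158552,  0.07218649]), np.float64(1.9597752197951601)) 62.8583
```

View pics/p4.png

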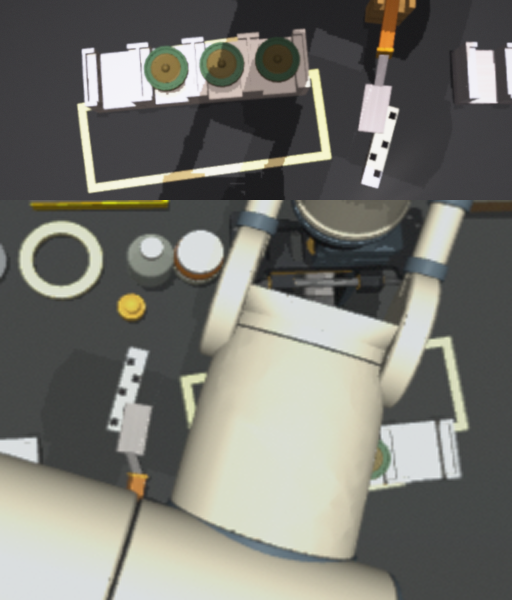

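The scale bar seems to have moved closer to the blade, and contact came 3.4 mm early. I'll zoom in.

```bash
python3 - <<'E'
from h import *
p,R2=over(.66,.0,.42);ctrl.goto(p,R2);T,im=shot("wrist","a2")
cv2.imwrite("pics/p5.png",cv2.resize(im[:210,130:390],None,fx=2.6,fy=2.6,interpolation=cv2.INTER_CUBIC))
for d in ctrl.find_in("wrist","scale_bar")[:2]: print(d)
E
```

```text
{'bbox': [242.8, 141.5, 44.1, 91.0], 'score': 0.64}
{'bbox': [96.5, 102.3, 188.6, 159.5], 'score': 0.59}
```

View pics/p5.png

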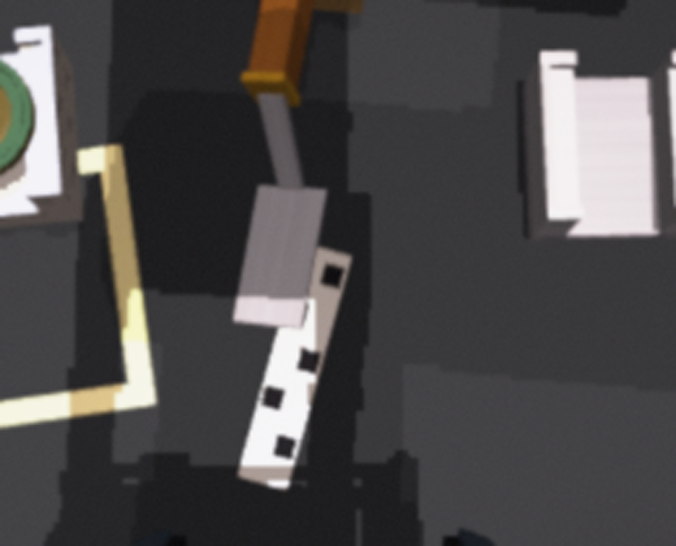

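The bar was knocked under the blade's place, and the spatula tip now rests on it. I'll fix that after pushing the carrier: push with two fingers, then pull the bar out, then re-lay the spatula.

```bash
python3 - <<'E'
from h import *
R=dn(outl[2]);ly=.004+.012;W=lambda lx,z:np.r_[world(outl,(lx,ly)),z]
ctrl.command_gripper(1.0)
ctrl.goto(W(-.175,.16),R);ctrl.move_l(W(-.175,.025),.12)
f0=np.array(ctrl.read_contact_force())
c=ctrl.move_l(W(-.10,.025),.03,contact_N=3);print(c,local(outl,ctrl.read_tool_pos()))
ctrl.move_l(W(-.062,.025),.04);print(np.round(np.array(ctrl.read_contact_force())-f0,1))
ctrl.move_l(W(-.10,.025),.1);ctrl.move_l(W(-.10,.2),.2)
p,R2=over(.70,-.2,.47);ctrl.goto(p,R2);T,im=shot("wrist","a3")
p,e=find_box("wrist",T,im,CAR,[outl[0]-.005,outl[1]+.004,outl[2]],25);print(p,e,local(outl,p),np.degrees(p[2]-outl[2]),ctrl.read_t())
o=im.copy();cv2.polylines(o,[np.round(cv2.convexHull(proj("wrist",T,box(*p,*CAR)).astype(np.float32))).astype(int)],True,(0,0,255),1)
cv2.imwrite("pics/p6.png",cv2.resize(o[:220],(800,344)))
E
```

```text
True [-0.13879549  0.01615405]
[-2.1 -0.3 -2.4]
[ 0.56983039 -0.26412206  0.13637575] 0.02468374556615992 [-0.00415505  0.00620854] -0.09306262001958734 75.3167
```

View pics/p6.png

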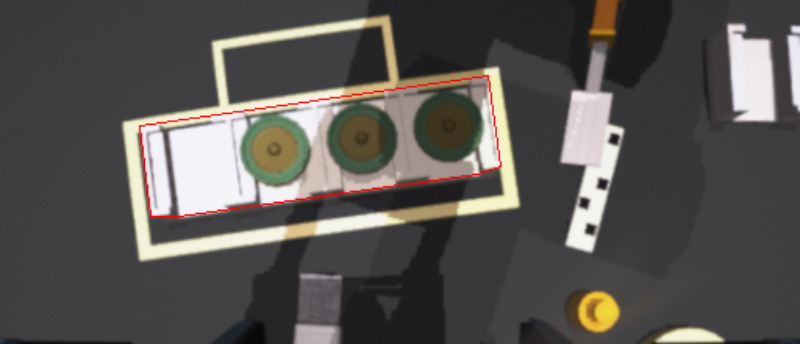

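```bash
python3 - <<'E'
from h import *
from scipy.optimize import least_squares
im=cv2.imread("pics/a3.png");T=np.load("pics/a3.npy");h=cv2.cvtColor(im,cv2.COLOR_BGR2HSV).astype(int)
m=((h[...,0]>15)&(h[...,0]<45)&(h[...,1]>15)&(h[...,2]>75)).astype(np.uint8);m[215:]=0;m[:,335:]=0
k,l,st,_=cv2.connectedComponentsWithStats(m);print([s.tolist() for s in st[1:] if s[4]>60])
w=back("wrist",T,np.argwhere(m>0)[:,::-1],0.)[:,:2]
def dist(p):
    q=np.array([local(p,a) for a in w]);q[:,1]+=0
    def rd(q,hx,hy): d=np.abs(q)-[hx,hy];return np.where((d>0).all(1),np.hypot(*d.T),np.minimum(np.hypot(d[:,0],d[:,1].clip(0)),np.hypot(d[:,1],d[:,0].clip(0))))
    return np.minimum(rd(q,.061,.175),rd(q-[p[3],0],.034,.0835))
r=least_squares(dist,(*outl,-.095),loss="soft_l1",f_scale=.004);print(r.x.round(4),np.percentile(dist(r.x),[50,90,98]).round(4))
q=np.array([local(r.x,a) for a in w]);s=q[q[:,0]<-.075];print(s.min(0),s.max(0), q.min(0),q.max(0))
# bar, a2 picture
for n in("a2","a3"):
    im=cv2.imread(f"pics/{n}.png");T=np.load(f"pics/{n}.npy")
    print("weight",back("wrist",T,[[382,199]],0.05) if n=="a3" else "")
    cs=[back("wrist",T,np.array(p),.008)[0].round(4).tolist() for p in ([[(320/2.6+130,248/2.6)],[(351/2.6+130,256/2.6)],[(242/2.6+130,466/2.6)],[(293/2.6+130,472/2.6)]] if n=="a2" else [[(610*.64,124*.64)],[(624*.64,126*.64)],[(566*.64,243*.64)],[(590*.64,251*.64)]])];print(n,cs)
E
```

```text
[[78, 9, 255, 159, 7183], [216, 73, 27, 31, 575], [160, 80, 31, 31, 739]]
[ 0.5788 -0.2691  0.137  -0.0998] [0.0046 0.0365 0.0549]
[-0.13782921 -0.08805643] [-0.07503173  0.0865795 ] [-0.13782921 -0.18388737] [0.06541121 0.18358093]
weight 
a2 [[0.5403, 0.0023, 0.008], [0.5443, 0.0177, 0.008], [0.6485, -0.0363, 0.008], [0.6514, -0.0111, 0.008]]
weight [[ 0.71369254 -0.02664998  0.05      ]]
a3 [[0.5399, 0.0048, 0.008], [0.5415, 0.0183, 0.008], [0.652, -0.0383, 0.008], [0.6594, -0.0157, 0.008]]
```

```bash
python3 - <<'E'
from h import *
from scipy.optimize import least_squares
im=cv2.imread("pics/a3.png");T=np.load("pics/a3.npy");h=cv2.cvtColor(im,cv2.COLOR_BGR2HSV).astype(int)
m=((h[...,0]>15)&(h[...,0]<45)&(h[...,1]>15)&(h[...,2]>75)).astype(np.uint8);m[215:]=0;m[:,335:]=0
p=np.array([.5698,-.2641,.1364]);m[cv2.erode((hullmask("wrist",T,p,CAR)>.5).astype(np.uint8),np.ones((5,5)))>0]=0
w=back("wrist",T,np.argwhere(m>0)[:,::-1],0.)[:,:2]
def rd(q,hx,hy): d=np.abs(q)-[hx,hy];return np.where((d>0).all(1),np.hypot(*d.T),np.minimum(np.hypot(d[:,0],d[:,1].clip(0)),np.hypot(d[:,1],d[:,0].clip(0))))
def dist(p):
    q=np.array([local(p,a) for a in w]);return np.minimum(rd(q,.061,.175),rd(q-[-.095,0],.034,.0835))
r=least_squares(dist,outl,loss="soft_l1",f_scale=.004);d=dist(r.x);print(r.x.round(4),np.percentile(d,[50,90,98]).round(4))
q=np.array([local(r.x,a) for a in w])
b=q[(q[:,0]>.04)&(abs(q[:,1])<.15)];print("back strip x",np.percentile(b[:,0],[2,98]))
for s in(-1,1):
    b=q[(s*q[:,1]>.14)&(abs(q[:,0])<.04)];print("side",s,np.percentile(b[:,1],[2,98]))
b=q[(q[:,0]<-.11)&(abs(q[:,1])<.06)];print("small front",np.percentile(b[:,0],[2,98]))
b=q[(q[:,0]<-.075)&(q[:,0]>-.11)];print("small sides",np.percentile(b[b[:,1]>0][:,1],[2,98]),np.percentile(b[b[:,1]<0][:,1],[2,98]))
print("carrier in outline",local(r.x,p),np.degrees(p[2]-r.x[2]))
E
```

```text
[ 0.5742 -0.2695  0.1378] [0.0035 0.007  0.0082]
back strip x [0.0542773 0.0692038]
side -1 [-0.18351504 -0.16798545]
side 1 [0.16765047 0.18303496]
small front [-0.13280521 -0.12074544]
small sides [0.07629453 0.08616959] [-0.08788214 -0.07625149]
carrier in outline [-0.00362258  0.0059291 ] -0.07908205796712682
```

The carrier is square (0.1°) and inside with at least 9 mm margin. Next I slide the bar sideways (+y) out from under the blade tip and carry it to its rectangle.

```bash
sed -i 's/^outl=.*//' h.py; cat >> h.py <<'E'
outl=np.array([.5742,-.2695,.1378])
E
python3 - <<'E'
from h import *
yb=np.radians(-18.);c=np.array([.597,-.0075]);ax=np.array([np.cos(yb),np.sin(yb)]);n=np.array([-ax[1],ax[0]])
g=np.r_[c+.025*ax,.022];R=dn(yb)
ctrl.command_gripper(.5)
ctrl.goto(g+[0,0,.1],R);ctrl.move_l(g+[0,0,.02],.15);print(ctrl.move_l(g,.04,contact_N=8))
ctrl.command_gripper(0);print("w",ctrl.read_grip_width()*91)
ctrl.move_l(g+np.r_[n*.045,0],.05);ctrl.move_l(g+np.r_[n*.045,.1],.15)
y2=outl[2]-np.pi/2;R2=dn(y2);d=np.array([np.cos(y2),np.sin(y2)])
s=np.r_[world(outl,(-.094,0))+.025*d,.022]
print(ctrl.ik(s,R2))
T,im=shot("wrist","bar");print(ctrl.read_t());cv2.imwrite("pics/p7.png",im[:300])
E
```

```text
False
w 24.803361212783223
[-3.83366849e+01  4.01983128e+01  9.52930752e+01 -2.54444375e-14
  4.45086120e+01  1.33767957e+02]
83.05
```

View pics/p7.png

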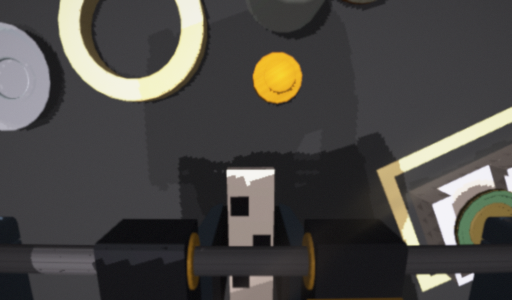

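```bash
python3 - <<'E'
from h import *
T=np.load("pics/bar.npy");tp=np.array(ctrl.read_tool_pos());Rw=np.array(ctrl.read_eef_rot())
e=(back("wrist",T,[[251,169]],tp[2]-.014)[0]-tp)@Rw;print(e)
off=.06-e[0];print("grip ahead of centre by",off)
y2=outl[2]-np.pi/2;R2=dn(y2);d=np.array([np.cos(y2),np.sin(y2)])
s=np.r_[world(outl,(-.094,0))+off*d,.022]
ctrl.goto(s+[0,0,.13],R2);ctrl.move_l(s+[0,0,.015],.12);print(ctrl.move_l(s+[0,0,.0005],.03,contact_N=6),ctrl.read_tool_pos())
ctrl.command_gripper(.42);ctrl.move_l(s+[0,0,.12],.12)
p,R3=over(.64,-.1,.47);ctrl.goto(p,R3);T,im=shot("wrist","a4");print(ctrl.read_t())
cv2.imwrite("pics/p8.png",cv2.resize(im[:220],(800,344)))
h=cv2.cvtColor(im,cv2.COLOR_BGR2HSV).astype(int)
b=proj("wrist",T,[.52,-.014,.0])[0].astype(int)
m=((h[...,2]>95)&(h[...,1]<45)).astype(np.uint8);k,l=cv2.connectedComponents(m);print(b,h[b[1],b[0]])
m=cv2.morphologyEx((l==l[b[1],b[0]]).astype(np.uint8),cv2.MORPH_OPEN,np.ones((7,7)))
w=back("wrist",T,np.argwhere(m>0)[:,::-1],.0025)[:,:2].astype(np.float32);print("blade",cv2.minAreaRect(w))
m=((h[...,0]<19)&(h[...,1]>150)&(h[...,2]>60)).astype(np.uint8);m[200:]=0;m=cv2.morphologyEx(m,cv2.MORPH_OPEN,np.ones((3,3)));k,l,st,_=cv2.connectedComponentsWithStats(m);i=1+np.argmax(st[1:,4])
w=back("wrist",T,np.argwhere(l==i)[:,::-1],.057)[:,:2].astype(np.float32);print("handle",st[i],cv2.minAreaRect(w))
E
```

```text
[0.03729099 0.00099495 0.01393119]
grip ahead of centre by 0.02270901443038837
True [ 0.48399583 -0.3047599   0.02213169]
91.25
[309 107] [167   8 234]
blade ((0.5222947597503662, -0.006924664601683617), (0.038921795785427094, 0.11195353418588638), 87.45404815673828)
handle [ 314    0   21   64 1006] ((0.4339124858379364, -0.0029402151703834534), (0.08519703894853592, 0.026443133130669594), 1.0373449325561523)
```

View pics/p8.png

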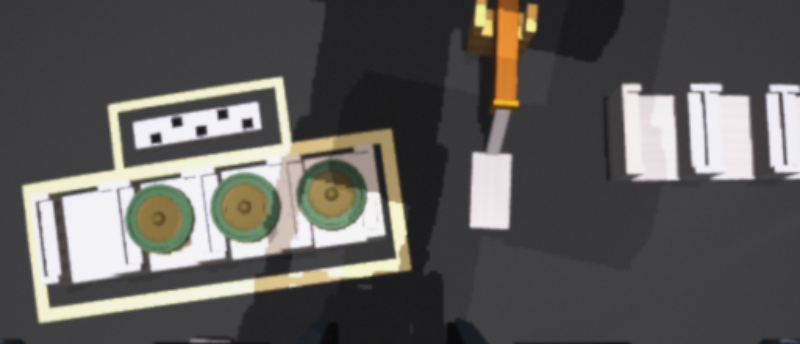

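The bar is in its rectangle and the mirrors are seated. The spatula is flat but yawed to about -2°. I'll regrasp it and lay it back at its original pose.

```bash
python3 - <<'E'
from h import *
T=np.load("pics/a4.npy")
c=back("wrist",T,np.array([(472,153),(512,154),(508,229),(470,227)])*.64,.0025)[:,:2];r=(c[0]+c[1])/2;t=(c[2]+c[3])/2
yaw=np.arctan2(t[1]-r[1],t[0]-r[0]);bc=c.mean(0);print(c.round(4),bc,np.degrees(yaw),np.linalg.norm(t-r))
hc=np.array([.4339,-.0029]);yaw2=np.arctan2(bc[1]-hc[1],bc[0]-hc[0]);print(np.degrees(yaw2))
yaw=(yaw+yaw2)/2;a=np.array([np.cos(yaw),np.sin(yaw)])
g=np.r_[bc-.0905*a,.047];print(g)
ctrl.goto(g+[0,0,.1],dn(yaw));ctrl.command_gripper(.6);ctrl.move_l(g+[0,0,.02],.12);ctrl.move_l(g,.05);ctrl.command_gripper(0)
print(ctrl.read_grip_width()*91)
ctrl.move_l(g+[0,0,.04],.06)
T,im=shot("wrist","sp")
G=np.r_[world(spat,(.020,0)),.047]
ctrl.move_l(G+[0,0,.04],.06,ori=dn(spat[2]));ctrl.move_l(G+[0,0,.008],.06);f0=ctrl.read_contact_force()
print(ctrl.move_l(G+[0,0,.0002],.02,contact_N=6),ctrl.read_tool_pos()-G,f0,ctrl.read_contact_force())
ctrl.command_gripper(.6);ctrl.move_l(G+[0,0,.1],.12)
p,R3=over(.62,.03,.47);ctrl.goto(p,R3);T,im2=shot("wrist","a5");print(ctrl.read_t())
cv2.imwrite("pics/p9.png",np.vstack([im[:220],im2[:220]]))
h=cv2.cvtColor(im2,cv2.COLOR_BGR2HSV).astype(int)
b=proj("wrist",T,[.545,-.019,.0])[0].astype(int)
m=((h[...,2]>95)&(h[...,1]<45)).astype(np.uint8);k,l=cv2.connectedComponents(m)
m=cv2.morphologyEx((l==l[b[1],b[0]]).astype(np.uint8),cv2.MORPH_OPEN,np.ones((13,13)))
w=back("wrist",T,np.argwhere(m>0)[:,::-1],.0025)[:,:2].astype(np.float32);print("blade",cv2.minAreaRect(w))
E
```

```text
[[ 0.5072 -0.0246]
 [ 0.5079  0.0131]
 [ 0.5786  0.0089]
 [ 0.5768 -0.0268]] [ 0.54263532 -0.00736445] -2.6200587661438273 0.07020633445813686
-2.351127085667007
[ 0.45222047 -0.00343963  0.047     ]
17.85775019577485
True [ 2.62622944e-05 -7.68291943e-06  5.57922581e-05] [-0.04723582 -0.35550975 -0.86989011] [-1.02722005  0.03359161  8.66441981]
103.35
blade ((0.5422431826591492, -0.018654674291610718), (0.038936786353588104, 0.0725271999835968), 83.47915649414062)
```

View pics/p9.png

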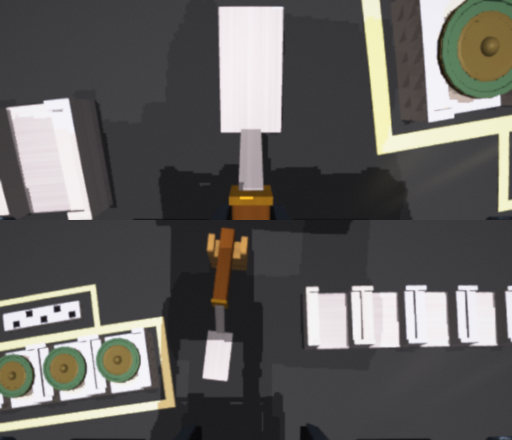

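```bash
python3 - <<'E'
from h import *
ctrl.movej([61.3,28.3,77.1,0,74.6,-5.5])
p,e=carr_top(p0=[.5698,-.2641,.1364],name="fin");print(p,e,local(outl,p))
print(ctrl.find_in("top","scale_bar")[0],proj("top",P["top"]["pose"],np.r_[world(outl,(-.094,0)),.008]))
if e<.06 and abs(local(outl,p)).max()<.011: print(ctrl.sign_off())
E
```

```text
[ 0.56976966 -0.26442072  0.13211507] 0.026157425160416185 [-0.00369063  0.00563971]
{'bbox': [354.0, 231.8, 47.6, 15.7], 'score': 0.96} [[353.46572643 230.8821216 ]]
the job is handed in; nothing more can be done
None
```

I handed the job in at just over 100 s: all three mirrors are in the carrier (bays 1–3), the carrier is square in the outline with about 9 mm to spare, the scale bar is in its rectangle, and the spatula is back as found after I re-laid it, because the bar had been knocked under its blade.

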